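Set the work stop of a drilling jig

ROBOT

A 6-joint arm with a two-finger parallel gripper is mounted at the origin on the work surface. World frame = base frame: x ahead of the robot, y to its left, z up, the work surface at z = 0. Lengths are in mm, angles in rad, forces in N, time in s.
With the tool pointing down it reaches from about 350 to 875 mm from the base axis. Payload 4.2 kg.
Tool frame: the origin (TCP) lies midway between the tips of the shut fingers; the grasp point (between the pads) lies 19 mm behind it; z points along the fingers, y is the line along which they close (so a half turn about z gives the same grasp; the last joint's range is limited). The gripper opens to 85 mm and grips with 20 to 120 N. Pads are 22 mm wide; open, the fingers measure 114 mm over their backs; the gripper's body (76 mm by 85 mm) begins 54 mm behind the grasp point. The pads swing forward as they close: fully open they stand 13 mm farther back than shut.
Start: joints at [1.379, 0.385, 0.008, 0, -1.194, -0.259], TCP at [272.27, 562.555, 231.312] pointing down, gripper open.
Joint ranges: [-3.14, 3.14], [-1.21, 2.06], [-1.07, 1.41], [-3.16, 2.05], [-2.99, -0.16], [-3.1, 3.1]. Speed limits (rad/s): [2.79, 2.79, 3.14, 3.14, 3.14, 3.14].

INTERFACE

Orientations are given as a unit quaternion [x, y, z, w].
In Python, from bench import read_state, get_image, job_done gives the robot as it stands.
- The arm moves only by the tool servo_tool, never from a script. Its arguments are lists of equal length, an entry for each row: "rotation": the turn, a rotation vector about the world's x, y, z scaled (see below), a list of three; "slide": the shift along the world's x, y, z scaled (see below), a list of three; "grip": the opening, from -1 (shut) to 1 (fully open). In form: {"rotation": [[rx, ry, rz], ...], "slide": [[tx, ty, tz], ...], "grip": [grip, ...]}. A call has 1 to 8 rows; each row is the pose to reach, as a shift and turn from the pose commanded when the call began, turning the shorter way round; what a row does not reach only later rows make up. The controller multiplies each number of a shift by 0.2 m and each number of a turn by 360 degrees. A row lasts 1/8 s, in which the tool goes at most 62.5 mm and 10.7 degrees, less where a joint would pass 70% of its speed; a pose out of reach is approached as far as the arm can. A call with a number of a shift or a turn outside -1 to 1 is refused whole. A call with a gripper value outside its range is refused whole. The fingers move at their own pace and stop on an object; the grip force is fixed at half the most. Time passes only in rows, so rows that repeat a pose let the fingers close. It gives the time, the measured TCP pose, the force, the opening and the grip force at its end, in the units of the state.
- read_state(): the state, without advancing time (a new reading comes with each control period).
- get_image(name): name is "side" or "top"; returns a dict with "image" (420x560x3 uint8, red, green, blue), "depth" (420x560 float32, mm along the optical axis (not along the pixel's ray), 0 where there is no reading), "camera_matrix" (3x3 intrinsics, pixels), "rvec" (rotation vector, rad) and "tvec" (3), from world to camera coordinates, as OpenCV has them. Camera axes: x right, y down, z forward; pixel columns grow to the right and rows downward; lengths in mm; the calibration is good to about 2 mm. A picture is of the moment at which its call begins.
- job_done(): hands the job in; it is judged then, once.
The state is a dict: "clock": time; "joints": joint angles; "joint_vel": joint speeds; "joint_efforts": joint torques, N m; "position": TCP position; "ee_rot": TCP orientation; "contact_force": force on the tool from outside, world axes, zero at the start; "wrist_torque": the same for the moment, N m; "gripper_width": finger opening in mm; "grasp_force": force on a finger pad.
Only numpy, scipy, OpenCV 4.12 (cv2) and the standard library are available. Lean on these libraries where they do the work, as an engineer would, in place of code of your own. Each camera call takes 0.05 s, during which the arm holds its last target. There are 200 camera calls.

TASK

Set the drilling jig for the next batch: with a fingertip press down the spring pad in the middle of the sliding work stop to free its brake, keep it pressed and push the slide along the rail until it is fully home against the stop block that carries the scale pointer, then let the pad come up so that the brake grips again. Never drag the slide while its brake is on, and leave the loose things on the jig and the bench where they are.

Things in the scene. Friction and masses are not known exactly. Their poses are not given: they have to be found in the camera images.
- jig: Drilling jig screwed to the bench: dark steel base plate 200 x 500 x 10 mm with an aluminium 40 x 40 mm T-slot rail. Origin: centre of the plate's underside. y runs along the rail, x across, z up; yaw within 17 degrees. Rail top 50 mm above the bench. White scale on the plate on the rail's +x side, work bed on its -x side with a drill-bush bracket (top 65 mm up) at its +y end.
- slide (a joint): Position of the slide (the sliding work stop) along the rail in m: 0 at the rail's middle, growing towards the jig's +y. The brake holds it against about 20 N; with the pad pressed it slides with about 1 N. It is captive on the rail.
- slide_mid (a point): Middle of the slide, at the height of the rail's top. The slide is an aluminium saddle 92 mm long along the rail, 54 mm across, its top face 13 mm above the rail's top; a steel blade reaches from it 79 mm from the rail's middle line over the work bed (-x side).
- pad_top (a point): Centre of the top of the brake pad: black ribbed spring pad in the slide's middle, 46 mm along the rail by 36 mm across, its flat top 10 mm proud of the saddle, 73 mm above the bench when up. It goes straight down and moves with the slide; a finger pressing on it can carry the slide along by friction.
- pad (a joint): How far the pad is pressed, in m: 0 up (brake on), 0.006 fully down. It begins to move at about 13 N and is fully down at about 17 N; once 1 mm or more down the brake is free. It springs back up when let go.
- pointer_stop: The stop to go to: steel block clamped on the rail, 24 mm along it, 54 mm across, 19 mm high, dark round knob on top (35.5 mm above the rail), and a dark pointer plate, 22 mm wide, reaching out to the +x side and down to the scale. Origin: block's middle at the rail's top; axes as the jig's. 135 to 175 mm from the rail's middle, at either end. Home: slide_mid 58 mm from this origin along the rail.
- plain_stop: The other stop block, at the rail's other end, the slide between the two: same size and knob (33 mm above the rail) but no pointer plate. Origin as for pointer_stop.
- link_bar: Bystander: loose aluminium flat bar 20 x 120 x 5 mm with two holes, lying on the base plate beyond the scale, roughly along the rail. Origin: centre of its underside.
- oil_dropper: Bystander: white plastic oil dropper, 28 mm across, 88 mm tall, standing on the base plate at the -y end of the work bed. Origin: centre of its underside.
- amber_bottle: Bystander: amber glass bottle, 66 mm across, 202 mm tall, on the bench to the left. Origin: centre of its underside.
- screwdriver: Bystander: screwdriver with a green handle, about 200 mm long, lying on the bench to the right. Origin: near its middle, at its underside.

How it is judged:
By the outcome, as a careful person would: the job done as asked, in the order asked, and still so for the second after the job is handed in, with the robot touching nothing.
It also fails if it takes over 38 s, if anything falls off the work surface, if the arm or the gripper's body presses on something with over 40 N, if the wrist force passes 120 N, or if a joint passes its speed limit or range.

## Working session

There is one attempt and no reset: what is moved stays moved. The work goes in short steps, Python scripts to look and compute and a tool call to move; the robot and the scene stay as the last step left them, time stands still between calls to the robot, and variables do not carry over. Pictures are saved under pics/ and viewed, at most 10 in all, crops included, and the job is handed in when it is done.

Besides the shell and the picture viewer there is one more tool, called after "Call:" by a JSON object that holds its "fn" and its "kwargs", one argument or row to a line. servo_tool: Moves the arm, as the interface text tells. Shifts and turns lie within -1 to 1; 1 stands for 0.2 m of shift or 360 degrees of turn. Its arguments: {"type":"object","properties":{"rotation":{"type":"array","items":{"type":"array","items":{"type":"number","minimum":-1,"maximum":1}}},"slide":{"type":"array","items":{"type":"array","items":{"type":"number","minimum":-1,"maximum":1}}},"grip":{"type":"array","items":{"type":"number"}}},"required":["rotation","slide","grip"]}

```bash
mkdir -p pics
cat > h.py <<'E'
import numpy as np, cv2
from bench import read_state, get_image, job_done
def snap(n,f):
    d=get_image(n); np.savez('/tmp/%s.npz'%f,**d); cv2.imwrite('pics/%s.png'%f,d['image'][:,:,::-1]); return d
def load(f): return dict(np.load('/tmp/%s.npz'%f))
def ray(d,u,v,z):
    R=cv2.Rodrigues(d['rvec'])[0]; t=np.ravel(d['tvec']); c=-R.T@t
    r=R.T@np.linalg.inv(d['camera_matrix'])@np.array([u,v,1.]); return c+r*(z-c[2])/r[2]
def cloud(d):
    R=cv2.Rodrigues(d['rvec'])[0]; t=np.ravel(d['tvec']); K=d['camera_matrix']
    v,u=np.mgrid[:420,:560]; Z=d['depth']; p=np.stack([(u-K[0,2])/K[0,0]*Z,(v-K[1,2])/K[1,1]*Z,Z],-1)
    return (p-t)@R
E
python3 -c "
from h import *
print(read_state())
snap('top','t0');snap('side','s0')"
```

```text
{'clock': 0.0, 'joints': array([ 1.37858862e+00,  3.85554949e-01,  6.63145710e-03, -5.29879912e-04,
       -1.19397551e+00, -2.58599289e-01]), 'joint_vel': array([ 8.64362331e-04, -3.86647857e-04, -1.33477267e-03,  2.99117533e-05,
       -1.06015823e-03, -5.87495653e-04]), 'joint_efforts': array([-1.02260365e-03, -3.92286301e+01,  1.88410091e+01,  4.18608338e+00,
       -4.43213081e-03, -1.63447368e-06]), 'position': array([272.02932991, 562.05097047, 230.22016225]), 'ee_rot': array([ 9.74681585e-01, -2.23594817e-01, -2.11219628e-04,  1.05893280e-03]), 'contact_force': array([ 0.07197348, -0.78188229, -0.29169266]), 'wrist_torque': array([ 0.01256267, -0.02723784,  0.01714925]), 'grasp_force': 0.0, 'gripper_width': 85.19726598707537}
```

View pics/t0.png

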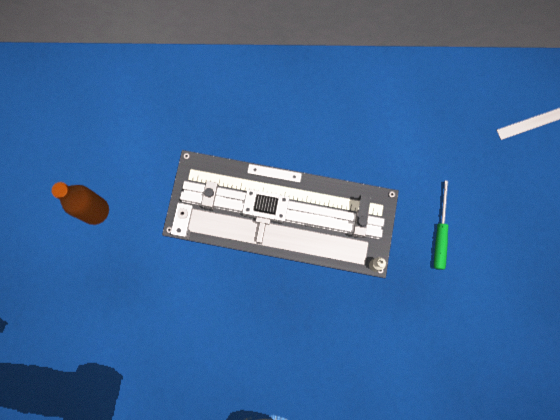

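View pics/s0.png

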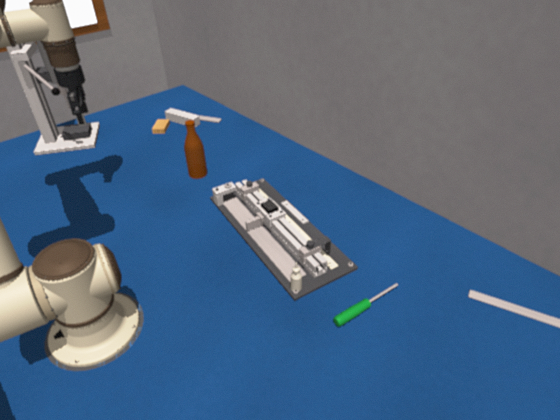

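The top view shows the jig at about (165–395, 152–277), with its +y to the left. The pad is at (265,204), the plain stop's knob at (209,193), and the pointer stop with its dark plate at about (362,212), so the -y end. The side view agrees. I'll zoom in and measure.

```bash
python3 -c "
from h import *
d=load('t0');im=d['image']
cv2.imwrite('pics/t0c.png',cv2.resize(im[145:285,155:405,::-1],None,fx=3.2,fy=3.2,interpolation=cv2.INTER_CUBIC))
# plate/jig: not blue
hsv=cv2.cvtColor(im,cv2.COLOR_RGB2HSV)
m=((hsv[...,1]<90)*255).astype(np.uint8); m[:140]=0;m[290:]=0;m[:,:150]=0;m[:,410:]=0
c=max(cv2.findContours(m,0,2)[0],key=cv2.contourArea)
P=np.array([ray(d,u,v,10)[:2] for u,v in c[:,0]],np.float32)
r=cv2.minAreaRect(P);print(r)
# pad
k=(im.max(2)<70).astype(np.uint8); k[:185]=0;k[225:]=0;k[:,:245]=0;k[:,290:]=0
n,l,s,ce=cv2.connectedComponentsWithStats(k)
for i in range(1,n):
  if s[i,4]>15: print(s[i],ce[i],ray(d,*ce[i],73))
print(ray(d,209,193,83),ray(d,362,213,85.5))
C=cloud(d); v,u=204,265; print(C[v-3:v+4:3,u-3:u+4:3].reshape(-1,3))
print(-cv2.Rodrigues(d['rvec'])[0].T@np.ravel(d['tvec']))
"
```

```text
((535.6284790039062, -31.4473876953125), (498.8160095214844, 199.261474609375), 79.61917114257812)
[254 195  24  19 120] [265.48333333 205.84166667] [537.06667495   2.71219822  73.        ]
[561.47125905 121.58552531  83.        ] [ 521.21119656 -198.69035183   85.5       ]
[[547.06929967  10.16342374  74.78046783]
 [548.05830505   3.8787263   70.3694495 ]
 [548.17916144  -2.48045457  70.07896382]
 [541.4588861   10.15595205  70.59916049]
 [540.91223009   3.77045721  73.55738713]
 [540.80329776  -2.56937678  74.37788543]
 [534.85384782  10.0658768   71.2437225 ]
 [535.04034216   3.73196398  70.60327721]
 [534.37465773  -2.6332589   74.24495227]]
[ 315.97928487   -8.67164779 1171.56881231]
```

View pics/t0c.png

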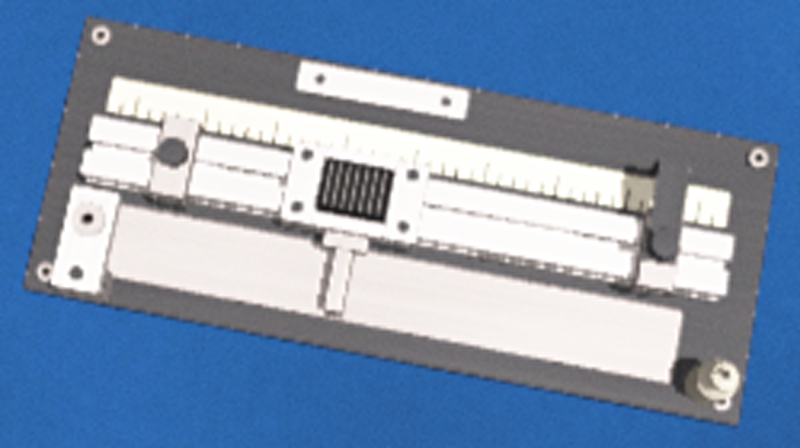

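The crop confirms it. Pad centre is near crop (355,190), the pointer stop's knob near (660,243) and its block's edges near x 640–678. The link bar lies beyond the scale and the dropper stands at (715,380). Now the same points in the jig's frame.

```bash
cat >> h.py <<'E'
A=np.radians(79.62); Y=np.array([np.cos(A),np.sin(A)]); X=np.array([Y[1],-Y[0]]); O=np.array([535.6,-31.4])
def jig(p): return np.round([(p[:2]-O)@X,(p[:2]-O)@Y],1)
E
python3 -c "
from h import *
d=load('t0')
f=lambda a,b,z:ray(d,155+(a-1.1)/3.2,145+(b-1.1)/3.2,z)
for n,a,b,z in [('padTL',325,157,73),('padTR',394,170,73),('padBL',317,210,73),('padBR',387,222,73),('pad',356,190,73),('sTL',293,145,63),('sTR',430,170,63),('sBL',280,223,63),('sBR',415,245,63),('knobP',661,243,85.5),('blkBL',640,262,69),('blkBR',675,265,69),('knobplain',173,151,83),('plTL',170,118,69),('plTR',199,123,69),('hole1',100,35,10),('hole2',758,157,10),('hole3',45,271,10),('drop',722,373,88)]:
  p=f(a,b,z);print(n,p[:2].round(1),jig(p))
"
```

```text
padTL [563.1  22.6] [17.3 58.1]
padTR [554.7 -23.1] [17.3 11.6]
padBL [527.3  27.4] [-18.8  56.3]
padBR [519.7 -18.8] [-17.9   9.6]
pad [541.    1.9] [-0.7 33.7]
sTL [573.4  44.5] [23.5 81.4]
sTR [557.1 -47.3] [ 24.  -11.8]
sBL [520.2  52.1] [-30.2  79.4]
sBR [506.2 -37.5] [-27.8 -11.3]
knobP [ 505.1 -196.7] [  -0.2 -168.1]
blkBL [ 495.2 -185.4] [ -12.  -158.8]
blkBR [ 493.4 -208.4] [  -9.6 -181.7]
knobplain [564.  122.3] [  0.2 156.2]
plTL [589.7 126.7] [ 24.8 165.2]
plTR [586.5 107.2] [ 25.1 145.5]
hole1 [664.6 185.6] [ 87.8 236.6]
hole2 [ 580.2 -279.3] [  88.5 -235.9]
hole3 [494.7 216.7] [-84.9 236.7]
drop [ 420.9 -233.2] [ -76.5 -219.1]
```

Call:
{"fn": "servo_tool", "kwargs": {
  "rotation": [
    [0, 0, 0.02],
    [0, 0, 0.043],
    [0, 0, 0.043],
    [0, 0, 0.043],
    [0, 0, 0.043]
  ],
  "slide": [
    [0.2, -0.3, 0],
    [0.4, -0.6, 0],
    [0.55, -0.9, 0],
    [0.6, -1, 0],
    [0.6, -1, 0]
  ],
  "grip": [-1, -1, -1, -1, -1]
}}

```text
clock: 0.72
position: [393.0, 359.8, 231.2]
ee_rot: [0.996, -0.092, -0.0, 0.0]
contact_force: [-0.3, -0.1, 0.2]
gripper_width: 0.2
grasp_force: 0.0
```

Call:
{"fn": "servo_tool", "kwargs": {
  "rotation": [
    [0, 0, 0],
    [0, 0, 0],
    [0, 0, 0],
    [0, 0, 0],
    [0, 0, 0]
  ],
  "slide": [
    [0.12, -0.25, 0],
    [0.24, -0.5, 0],
    [0.36, -0.75, 0],
    [0.48, -1, 0],
    [0.48, -1, 0]
  ],
  "grip": [-1, -1, -1, -1, -1]
}}

```text
clock: 1.35
position: [489.1, 160.5, 230.8]
ee_rot: [0.996, -0.092, -0.0, 0.0]
contact_force: [-0.3, -0.3, 0.5]
gripper_width: 0.1
grasp_force: 0.0
```

Call:
{"fn": "servo_tool", "kwargs": {
  "rotation": [
    [0, 0, 0],
    [0, 0, 0],
    [0, 0, 0],
    [0, 0, 0],
    [0, 0, 0],
    [0, 0, 0],
    [0, 0, 0]
  ],
  "slide": [
    [0.1, -0.25, 0],
    [0.2, -0.5, 0],
    [0.266, -0.75, 0],
    [0.266, -0.8, -0.2],
    [0.266, -0.8, -0.45],
    [0.266, -0.8, -0.65],
    [0.266, -0.8, -0.65]
  ],
  "grip": [-1, -1, -1, -1, -1, -1, -1]
}}

```text
clock: 2.22
position: [539.4, 3.2, 98.3]
ee_rot: [0.996, -0.09, -0.004, 0.001]
contact_force: [-0.3, 0.1, 0.4]
gripper_width: -0.2
grasp_force: 0.0
```

```bash
python3 -c "
from h import *
s=read_state();print(s['position'],s['ee_rot'],s['contact_force'],s['gripper_width'],s['clock'])
d=snap('side','s1');cv2.imwrite('pics/s1c.png',cv2.resize(d['image'][140:310,190:380,::-1],None,fx=3.5,fy=3.5,interpolation=cv2.INTER_CUBIC))"
```

```text
[539.35549342   3.2043957   98.25611477] [ 0.99596968 -0.08960517 -0.00369837  0.00127892] [-0.33991016  0.06570525  0.35426195] -0.17546573923367187 2.225
```

View pics/s1c.png

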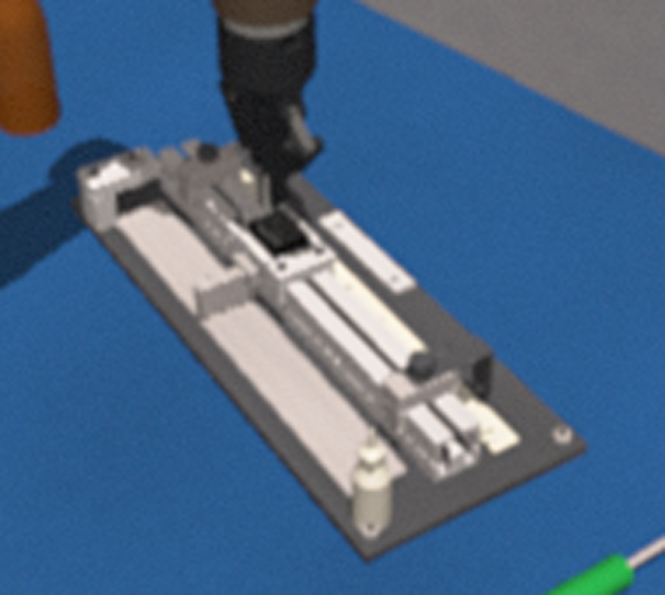

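The side crop shows the shut fingertip at about (283,190), hovering over the pad at (278,232). Next I'll lower it gently.

Call:
{"fn": "servo_tool", "kwargs": {
  "rotation": [
    [0, 0, 0],
    [0, 0, 0],
    [0, 0, 0],
    [0, 0, 0]
  ],
  "slide": [
    [0, 0, -0.06],
    [0, 0, -0.11],
    [0, 0, -0.11],
    [0, 0, -0.11]
  ],
  "grip": [-1, -1, -1, -1]
}}

```text
clock: 2.78
position: [541.8, 2.6, 79.7]
ee_rot: [0.996, -0.09, 0.0, -0.0]
contact_force: [0.9, 0.4, 0.6]
gripper_width: 0.0
grasp_force: 0.0
```

Call:
{"fn": "servo_tool", "kwargs": {
  "rotation": [
    [0, 0, 0],
    [0, 0, 0],
    [0, 0, 0]
  ],
  "slide": [
    [0, 0, -0.01],
    [0, 0, -0.02],
    [0, 0, -0.02]
  ],
  "grip": [-1, -1, -1]
}}

```text
clock: 3.15
position: [541.3, 2.5, 75.2]
ee_rot: [0.996, -0.09, -0.0, 0.0]
contact_force: [0.4, 0.3, -1.0]
gripper_width: -0.1
grasp_force: 0.0
```

Call:
{"fn": "servo_tool", "kwargs": {
  "rotation": [
    [0, 0, 0],
    [0, 0, 0],
    [0, 0, 0]
  ],
  "slide": [
    [0, 0, -0.01],
    [0, 0, -0.02],
    [0, 0, -0.02]
  ],
  "grip": [-1, -1, -1]
}}

```text
clock: 3.52
position: [541.7, 2.6, 73.1]
ee_rot: [0.996, -0.09, 0.0, 0.0]
contact_force: [-3.9, 0.3, 11.0]
gripper_width: -0.2
grasp_force: 5.2
```

Call:
{"fn": "servo_tool", "kwargs": {
  "rotation": [
    [0, 0, 0],
    [0, 0, 0],
    [0, 0, 0]
  ],
  "slide": [
    [0, 0, -0.01],
    [0, 0, -0.015],
    [0, 0, -0.015]
  ],
  "grip": [-1, -1, -1]
}}

```text
clock: 3.9
position: [541.7, 2.5, 70.7]
ee_rot: [0.996, -0.09, 0.0, 0.0]
contact_force: [-5.6, 1.1, 14.4]
gripper_width: -0.0
grasp_force: 7.3
```

Call:
{"fn": "servo_tool", "kwargs": {
  "rotation": [
    [0, 0, 0],
    [0, 0, 0],
    [0, 0, 0]
  ],
  "slide": [
    [0, 0, -0.01],
    [0, 0, -0.02],
    [0, 0, -0.02]
  ],
  "grip": [-1, -1, -1]
}}

```text
clock: 4.28
position: [541.7, 2.5, 67.0]
ee_rot: [0.996, -0.09, 0.001, 0.0]
contact_force: [-6.9, 0.8, 16.3]
gripper_width: -0.1
grasp_force: 8.3
```

Call:
{"fn": "servo_tool", "kwargs": {
  "rotation": [
    [0, 0, 0],
    [0, 0, 0]
  ],
  "slide": [
    [0, 0, -0.01],
    [0, 0, -0.01]
  ],
  "grip": [-1, -1]
}}

```text
clock: 4.53
position: [541.8, 2.5, 66.8]
ee_rot: [0.996, -0.089, 0.001, 0.0]
contact_force: [-10.0, 2.5, 27.8]
gripper_width: -0.0
grasp_force: 13.5
```

Call:
{"fn": "servo_tool", "kwargs": {
  "rotation": [
    [0, 0, 0],
    [0, 0, 0],
    [0, 0, 0],
    [0, 0, 0],
    [0, 0, 0],
    [0, 0, 0]
  ],
  "slide": [
    [-0.0018, -0.01, 0],
    [-0.0045, -0.025, 0],
    [-0.009, -0.05, 0],
    [-0.0135, -0.075, 0],
    [-0.018, -0.1, 0],
    [-0.018, -0.1, 0]
  ],
  "grip": [-1, -1, -1, -1, -1, -1]
}}

```text
clock: 5.28
position: [538.1, -17.9, 66.8]
ee_rot: [0.996, -0.089, 0.001, 0.001]
contact_force: [-9.1, 1.0, 26.7]
gripper_width: 0.6
grasp_force: 13.6
```

```bash
cat >> h.py <<'E'
def pv(f):
    d=load(f); cv2.imwrite('pics/%sc.png'%f,cv2.resize(d['image'][145:285,155:405,::-1],None,fx=3.2,fy=3.2,interpolation=cv2.INTER_CUBIC))
E
python3 -c "
from h import *
snap('top','t1');pv('t1')"
```

```text
(no output)
```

View pics/t1c.png

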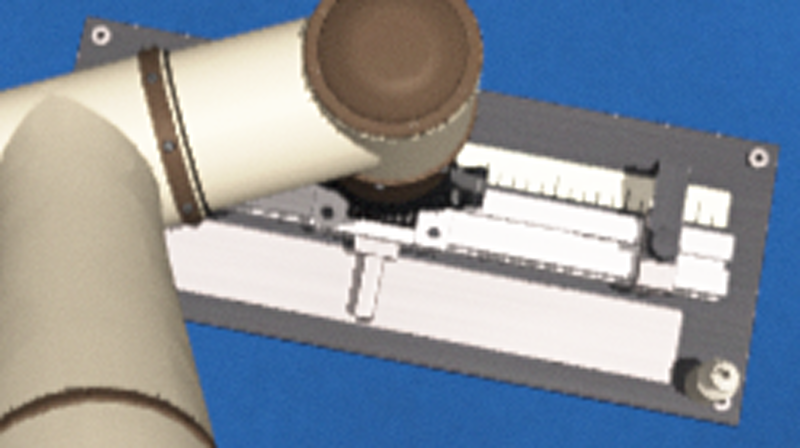

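The blade has moved from crop x≈338 to ≈368, about 20 mm, so the slide followed the finger. Carrying on.

Call:
{"fn": "servo_tool", "kwargs": {
  "rotation": [
    [0, 0, 0],
    [0, 0, 0],
    [0, 0, 0],
    [0, 0, 0],
    [0, 0, 0],
    [0, 0, 0],
    [0, 0, 0],
    [0, 0, 0]
  ],
  "slide": [
    [-0.0045, -0.025, 0],
    [-0.0115, -0.063, 0],
    [-0.0185, -0.1, 0],
    [-0.0255, -0.14, 0],
    [-0.033, -0.18, 0],
    [-0.04, -0.22, 0],
    [-0.0455, -0.25, 0],
    [-0.0455, -0.25, 0]
  ],
  "grip": [-1, -1, -1, -1, -1, -1, -1, -1]
}}

```text
clock: 6.32
position: [528.9, -68.3, 66.8]
ee_rot: [0.996, -0.089, 0.001, 0.001]
contact_force: [-8.6, 1.1, 27.5]
gripper_width: -0.0
grasp_force: 13.8
```

Call:
{"fn": "servo_tool", "kwargs": {
  "rotation": [
    [0, 0, 0],
    [0, 0, 0],
    [0, 0, 0],
    [0, 0, 0],
    [0, 0, 0],
    [0, 0, 0],
    [0, 0, 0],
    [0, 0, 0]
  ],
  "slide": [
    [-0.0045, -0.025, 0],
    [-0.0115, -0.063, 0],
    [-0.0185, -0.1, 0],
    [-0.0255, -0.14, 0],
    [-0.033, -0.18, 0],
    [-0.04, -0.22, 0],
    [-0.0455, -0.25, 0],
    [-0.0455, -0.25, 0]
  ],
  "grip": [-1, -1, -1, -1, -1, -1, -1, -1]
}}

```text
clock: 7.32
position: [519.6, -118.5, 66.8]
ee_rot: [0.996, -0.089, 0.0, 0.001]
contact_force: [-9.4, 0.5, 26.9]
gripper_width: -0.1
grasp_force: 13.8
```

Call:
{"fn": "servo_tool", "kwargs": {
  "rotation": [
    [0, 0, 0],
    [0, 0, 0],
    [0, 0, 0],
    [0, 0, 0],
    [0, 0, 0],
    [0, 0, 0]
  ],
  "slide": [
    [-0.003, -0.015, 0],
    [-0.0065, -0.035, 0],
    [-0.01, -0.055, 0],
    [-0.0135, -0.075, 0],
    [-0.0155, -0.085, 0],
    [-0.0155, -0.085, 0]
  ],
  "grip": [-1, -1, -1, -1, -1, -1]
}}

```text
clock: 8.07
position: [516.6, -135.2, 66.8]
ee_rot: [0.996, -0.089, 0.0, 0.001]
contact_force: [-9.6, 1.9, 27.3]
gripper_width: -0.1
grasp_force: 13.8
```

Call:
{"fn": "servo_tool", "kwargs": {
  "rotation": [
    [0, 0, 0],
    [0, 0, 0],
    [0, 0, 0],
    [0, 0, 0]
  ],
  "slide": [
    [-0.0015, -0.0075, 0],
    [-0.003, -0.015, 0],
    [-0.0035, -0.02, 0],
    [-0.0035, -0.02, 0]
  ],
  "grip": [-1, -1, -1, -1]
}}

```text
clock: 8.57
position: [515.9, -139.1, 66.8]
ee_rot: [0.996, -0.089, 0.0, 0.001]
contact_force: [-9.3, 1.1, 27.3]
gripper_width: 0.0
grasp_force: 13.8
```

Call:
{"fn": "servo_tool", "kwargs": {
  "rotation": [
    [0, 0, 0],
    [0, 0, 0],
    [0, 0, 0],
    [0, 0, 0]
  ],
  "slide": [
    [-0.001, -0.0075, 0],
    [-0.002, -0.0125, 0],
    [-0.002, -0.0125, 0],
    [-0.002, -0.0125, 0]
  ],
  "grip": [-1, -1, -1, -1]
}}

```text
clock: 9.07
position: [515.4, -141.6, 66.8]
ee_rot: [0.996, -0.089, 0.0, 0.001]
contact_force: [-9.1, 1.7, 27.2]
gripper_width: -0.1
grasp_force: 13.9
```

Call:
{"fn": "servo_tool", "kwargs": {
  "rotation": [
    [0, 0, 0],
    [0, 0, 0],
    [0, 0, 0],
    [0, 0, 0]
  ],
  "slide": [
    [-0.001, -0.0075, 0],
    [-0.002, -0.0125, 0],
    [-0.002, -0.0125, 0],
    [-0.002, -0.0125, 0]
  ],
  "grip": [-1, -1, -1, -1]
}}

```text
clock: 9.57
position: [515.2, -143.1, 66.8]
ee_rot: [0.996, -0.089, 0.001, 0.0]
contact_force: [-8.5, 7.3, 29.3]
gripper_width: 0.0
grasp_force: 14.2
```

Call:
{"fn": "servo_tool", "kwargs": {
  "rotation": [
    [0, 0, 0],
    [0, 0, 0],
    [0, 0, 0]
  ],
  "slide": [
    [0, -0.004, 0],
    [0, -0.0075, 0],
    [0, -0.0075, 0]
  ],
  "grip": [-1, -1, -1]
}}

```text
clock: 9.95
position: [515.2, -143.3, 66.8]
ee_rot: [0.996, -0.089, 0.001, -0.001]
contact_force: [-9.6, 13.8, 29.7]
gripper_width: -0.3
grasp_force: 14.9
```

```bash
python3 -c "
from h import *
snap('top','t2');pv('t2')"
```

```text
(no output)
```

View pics/t2c.png

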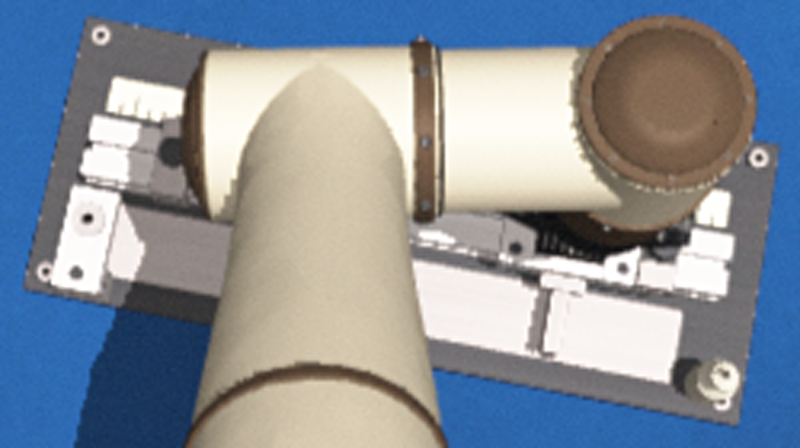

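The slide's end sits at the pointer block (crop ~(640,270)), and the force along the rail rises without any motion, so it is home. Now I'll lift straight up.

Call:
{"fn": "servo_tool", "kwargs": {
  "rotation": [
    [0, 0, 0],
    [0, 0, 0],
    [0, 0, 0],
    [0, 0, 0],
    [0, 0, 0],
    [0, 0, 0],
    [0, 0, 0]
  ],
  "slide": [
    [0, 0, 0.015],
    [0, 0, 0.03],
    [0, 0, 0.045],
    [0, 0, 0.06],
    [0, 0, 0.12],
    [0, 0, 0.4],
    [0, 0, 0.6]
  ],
  "grip": [-1, -1, -1, -1, -1, -1, -1]
}}

```text
clock: 10.88
position: [515.5, -145.4, 184.6]
ee_rot: [0.996, -0.09, 0.001, 0.0]
contact_force: [0.6, -0.1, 0.2]
gripper_width: -0.0
grasp_force: 0.0
```

Call:
{"fn": "servo_tool", "kwargs": {
  "rotation": [
    [0, 0, 0],
    [0, 0, 0],
    [0, 0, 0],
    [0, 0, 0],
    [0, 0, 0],
    [0, 0, 0],
    [0, 0, 0]
  ],
  "slide": [
    [0, 0.1, 0.2],
    [0, 0.3, 0.3],
    [0, 0.5, 0.3],
    [-0.1, 0.75, 0.3],
    [-0.25, 1, 0.3],
    [-0.4, 1, 0.3],
    [-0.4, 1, 0.3]
  ],
  "grip": [-1, -1, -1, -1, -1, -1, -1]
}}

```text
clock: 11.75
position: [433.6, 55.2, 242.9]
ee_rot: [0.996, -0.089, 0.0, -0.0]
contact_force: [0.8, 0.0, 0.6]
gripper_width: -0.2
grasp_force: 0.0
```

Call:
{"fn": "servo_tool", "kwargs": {
  "rotation": [
    [0, 0, 0],
    [0, 0, 0],
    [0, 0, 0],
    [0, 0, 0],
    [0, 0, 0],
    [0, 0, 0]
  ],
  "slide": [
    [0, 0.2, 0],
    [0, 0.4, 0],
    [0, 0.6, 0],
    [0, 0.8, 0],
    [0, 1, 0],
    [0, 1, 0]
  ],
  "grip": [-1, -1, -1, -1, -1, -1]
}}

```text
clock: 12.5
position: [436.1, 256.9, 241.9]
ee_rot: [0.996, -0.089, 0.0, 0.0]
contact_force: [-0.7, -1.4, 0.3]
gripper_width: -0.0
grasp_force: 0.0
```

```bash
python3 -c "
from h import *
snap('top','t3');pv('t3');print(read_state()['position'],read_state()['contact_force'])"
```

```text
[435.70613258 255.62313193 241.91740401] [-0.29255119  0.57757917 -0.31700768]
```

View pics/t3c.png

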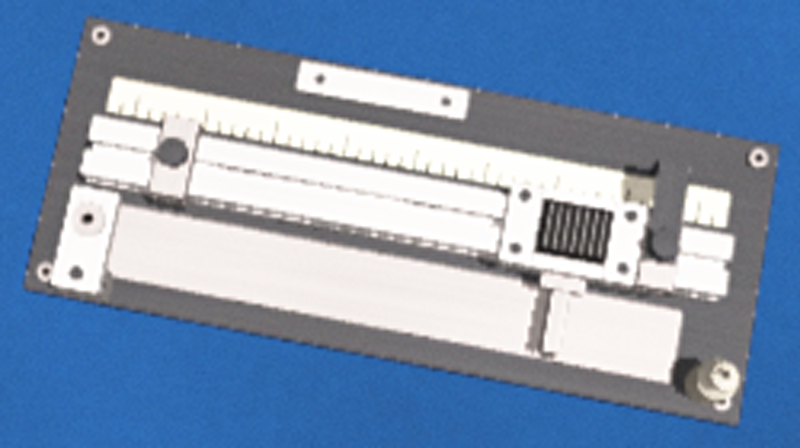

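The slide, with its pad at (575,230), is right up against the pointer block at x≈640. The bar and the dropper have not moved.

```bash
python3 -c "
from h import *
print(job_done())"
```

```text
the job is handed in; nothing more can be done
None
```

The slide is home against the pointer stop with the pad released so the brake can grip again, the loose things on the jig are where they were (I did not re-check the bottle and screwdriver, which the arm never went near), and the job is handed in at about 12.5 s.

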